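Lock the forming plate into the biscuit press

ROBOT

A 7-joint arm with a two-finger parallel gripper is mounted at the origin on the work surface. World frame = base frame: x ahead of the robot, y to its left, z up, the work surface at z = 0. Lengths are in m, angles in rad, forces in N, time in s.
With the tool pointing down it reaches from about 0.4 to 0.875 m from the base axis. Payload 4.4 kg.
Tool frame: the origin (TCP) lies between the finger pads; the fingertips stand 25 mm ahead of it and the grasp point (between the pads) lies 6 mm ahead of it; z points along the fingers, y is the line along which they close (so a half turn about z gives the same grasp; the last joint's range is limited). The gripper opens to 85 mm and grips with 20 to 120 N. Pads are 22 mm wide; open, the fingers measure 114 mm over their backs; the gripper's body (76 mm by 85 mm) begins 54 mm behind the grasp point. The pads swing forward as they close: fully open they stand 13 mm farther back than shut.
Start: joints at [-1.207, 0.628, 0.038, 1.517, -0.027, 0.996, -0.02], TCP at [0.271, 0.591, 0.256] pointing down, gripper open.
Joint ranges: [-3.06, 3.06], [-0.37, 2.12], [-1.25, 1.32], [0.18, 2.47], [-1.1, 4.24], [0.23, 1.98], [-2.94, 2.94]. Speed limits (rad/s): [2.57, 2.57, 3.14, 3.14, 3.14, 3.14, 3.14].

INTERFACE

Orientations are given as a unit quaternion [w, x, y, z].
In Python, from station import env, optics, hand_in, spotter gives the robot as it stands.
- The arm moves only by the shell command python3 -m pendant 'ROWS' [FORCE]. ROWS is a JSON object of lists of equal length, an entry for each row: "travel": the shift along the tool's x, y, z in m, a list of three; "angular": the turn, a rotation vector about the tool's x, y, z in rad, a list of three; "fingers": the closure in counts, from 0 (fully open) to 255 (shut). A call has 1 to 8 rows; each row shifts and turns the commanded pose from where the row before left it, along the tool's axes as they then stand; what a row does not reach is not made up. A row lasts 1/10 s, in which the tool goes at most 50 mm and 8.59 degrees, less where a joint would pass 70% of its speed; a pose out of reach is approached as far as the arm can. A call is refused whole if a number of a shift passes 0.05 or a number of a turn 0.15, either way. A call with a gripper value outside its range is refused whole. The fingers move at their own pace and stop on an object; FORCE is the grip in N (left out, the last holds). Time passes only in rows, so rows that do not move let the fingers close. It gives the time, the measured TCP pose, the force, the opening and the grip force at its end, in the units of the state.
- env.read_state(): the state, without advancing time (a new reading comes with each control period).
- optics.read_camera(name): name is "scene" or "top" or "wrist"; returns (picture, depth): 400x640x3 uint8, blue, green, red; 400x640 float32, m along the optical axis (not along the pixel's ray), 0 where there is no reading.
- optics.camera_model(name): a dict with "K" (3x3 intrinsics, pixels), "extrinsics" (4x4, takes a point from camera to world coordinates); the wrist camera has in their place "hand_eye" (4x4, takes a point from camera to tool coordinates, whose origin is the TCP and whose axes are the flange's). Camera axes: x right, y up, looking along -z (the intrinsics and any distortion apply to the point x, -y, -z); pixel columns grow to the right and rows downward; lengths in m; the calibration is good to about 2 mm. A picture is of the moment at which its call begins: read the wrist's pose just before it. camera_model takes no time and is no camera call.
- hand_in(): hands the job in; it is judged then, once.
Trained networks look in the newest picture that a camera, given by its name, has taken for a name from the list of things; names that differ only in an ending like _2 or _b are one class to them, and where a whole thing is asked for, a point or a joint stands for the part that bears it (a point fixed in the world has none). Each returns a list of dicts, best first, with "conf" (0 to 1); they miss things now and then, are a little off and sometimes report something else, mostly with a low value. They report only what shows in the picture. A call takes as long as a camera call. They do not tell look-alikes from the thing itself.
- spotter.cut_out(camera, target): "region" (400x640 bool, what is visible of it) and "extent" ([left, top, width, height] in pixels, round what is visible of it).
The state is a dict: "t": time; "q": joint angles; "joint_velocities": joint speeds; "tau": joint torques, N m; "ee_pos": TCP position; "eef_rot": TCP orientation; "wrist_force": force on the tool from outside, world axes, zero at the start; "torque": the same for the moment, N m; "width": finger opening in m; "gripper_force": force on a finger pad.
Only numpy, scipy, OpenCV 4.12 (cv2) and the standard library are available. Lean on these libraries where they do the work, as an engineer would, in place of code of your own. Each camera call takes 0.05 s, during which the arm holds its last target. There are 200 camera calls.

TASK

Push the forming plate fully home against the back stop of the biscuit press, then use the flat-bladed key to turn both slotted cam locks a quarter turn until they seat, so that their lugs swing inwards and trap the plate. Turn the locks only with the key, never with the fingers; then stand the key back in its wooden block, fully down, let go, and leave everything else on the bench where it is.

Things in the scene. Friction and masses are not known exactly. Their poses are not given: they have to be found in the camera images.
- press: Biscuit press bed, fixed to the bench: steel slab 275 x 216 mm, top 24 mm above the bench. Origin on the bench, midway between the two cam axes; +x is the way the plate slides home, +y to the left of that; the slab spans x -110 to +165 mm. Guide rails: 16 mm above the slab, 123 mm apart, x 18 to 109 mm.
- back_stop (a point): Middle of the back stop's face, 7 mm above the slab, at press x = 109 mm: the front of a grey housing (x 109 to 165 mm, top 60 mm above the bench). The plate is home when its back edge touches it: plate centre at press x = 59 mm, within 3 mm.
- plate: Loose aluminium forming plate lying on the slab between the guides: 100 mm (x, sliding direction) x 120 mm (y) x 14 mm thick, 0.45 kg, with flower-shaped dies. Origin at the centre of its underside; its +x end goes in first. It starts 40 to 75 mm short of home. Push on its front (-x) edge; an open lug lies beside its path, a turned one blocks it.
- plate_front (a point): Middle of the plate's front (-x) edge face, 7 mm above the slab.
- turn_l (a joint): Turn of the left cam lock (axis at press x = 0, y = +78 mm), rad: 0 open, lug and slot along press -x; grows counter-clockwise seen from above; stop at 1.571 = seated, lug pointing inwards (press -y) in front of the plate. Starts at 0 to 0.3. Stiff: about 0.08 N m, stays where left.
- turn_r (a joint): Turn of the right cam lock (axis at press x = 0, y = -78 mm), rad: as the left one but mirrored: grows clockwise seen from above; 1.571 = seated, lug pointing inwards (press +y).
- cam_l: Left cam: steel disc of 31 mm diameter with a 12 mm wide lug reaching 32 mm from the axis (lug 27 to 36 mm above the bench) and a straight slot right across its top. Origin on the axis, 26 mm above the bench; its -x axis points along the lug, and the slot runs along its x.
- cam_r: Right cam: the same, mirrored.
- cam_l_slot (a point): Centre of the left cam's slot floor, on the axis, 38 mm above the bench. The slot is 6.5 mm wide, 8 mm deep (its walls end 46 mm above the bench), open at both ends, along the cam's x.
- cam_r_slot (a point): Centre of the right cam's slot floor; same slot.
- key: Flat-bladed key, 120 mm long, 0.14 kg, upright, blade down. Origin at the middle of the blade's tip, z up. Blade 18 mm long, 20 mm wide along x, 3 mm thick along y (2 mm in its last 3 mm); 10 mm round shaft to 70 mm; black handle 50 (x) x 18 (y) mm, from 70 to 120 mm above the tip: grip it across y. In a slot the blade has about 0.17 rad of play either way.
- block: Wooden key block fixed to the bench, 80 (x) x 56 (y) x 75 mm high, origin at the centre of its underside. A vertical rectangular hole at its centre, 28 mm (x) x 17 mm (y), goes right through. The key stands in it with its blade along the block's x and its handle resting on the top, so that the blade's tip is 5 mm above the bench.
- jar: Bystander: jar with a steel lid, 72 mm diameter, 110 mm high. Origin under its centre.
- ring_a: Bystander: steel ring cutter, 36 mm diameter, 22 mm high, on the slab's front left corner.
- ring_b: Bystander: steel ring cutter, 48 mm diameter, 26 mm high, on top of the grey housing.
- bowl: Bystander: steel bowl, 110 mm diameter, 45 mm high.
- scraper: Bystander: bench scraper lying flat, about 95 x 150 mm, 18 mm high.
- brush: Bystander: pastry brush lying on the bench.
- tin: Bystander: can, 60 mm diameter, 85 mm high.
Not all that is in view belongs to the job. What is shaped like the plate but yellow is not meant. What is shaped like the key but pink is not meant.

How it is judged:
By the outcome, as a careful person would: the job done as asked, in the order asked, and still so for the second after the job is handed in, with the robot touching nothing.
It also fails if it takes over 72 s, if anything falls off the work surface, if the arm or the gripper's body presses on something with over 40 N, if the wrist force passes 120 N, or if a joint passes its speed limit or range.

## Working session

There is one attempt and no reset: what is moved stays moved. The work goes in short steps, Python scripts to look and compute and a shell command to move; the robot and the scene stay as the last step left them, time stands still between calls to the robot, and variables do not carry over. Pictures are saved under pics/ and viewed, at most 13 in all, crops included, and the job is handed in when it is done.

```bash
ls; mkdir -p pics
python3 - <<'E'
from station import env, optics
import cv2, numpy as np
s=env.read_state(); print(s)
for c in("scene","top"):
    p,d=optics.read_camera(c); cv2.imwrite(f"pics/{c}0.png",p); np.savez(f"pics/{c}0.npz",p=p,d=d); m=optics.camera_model(c); print(c,m)
print(optics.camera_model("wrist"))
E
```

```text
pics
{'t': 0.0, 'q': array([-1.20678135,  0.6293314 ,  0.03843135,  1.5183725 , -0.02701891,
        0.99627643, -0.02000445]), 'joint_velocities': array([ 2.25830072e-04, -1.26057313e-03, -4.00581406e-04, -2.07627006e-04,
       -6.31310052e-04,  2.41475821e-05,  8.27208573e-04]), 'tau': array([-4.58828654e-04, -5.63405550e+01,  1.22619331e+00, -1.93453985e+01,
        1.10767601e-02,  1.02163132e-02,  9.24133047e-06]), 'ee_pos': array([0.27058112, 0.59037476, 0.25539693]), 'eef_rot': array([-1.98532699e-04,  2.13260012e-01,  9.76995032e-01, -9.13818240e-04]), 'wrist_force': array([-0.76098086, -0.43631176,  0.16669139]), 'torque': array([ 0.03574339, -0.05574009, -0.03069687]), 'gripper_force': 0.0, 'width': 0.08519977121862736}
scene {'K': array([[364.27984868,   0.        , 324.58398745],
       [  0.        , 364.27984868, 202.68180411],
       [  0.        ,   0.        ,   1.        ]]), 'extrinsics': array([[-0.16902635, -0.5290981 ,  0.83155595,  1.24232482],
       [ 0.98557268, -0.08324241,  0.14736754,  0.05526188],
       [-0.00875116,  0.84446782,  0.5355348 ,  0.549083
[... 403 characters left out ...]
0857898e-02],
       [-5.55928777e-04,  1.61700545e-01,  9.86839716e-01,
         1.36527247e+00],
       [ 0.00000000e+00,  0.00000000e+00,  0.00000000e+00,
         1.00000000e+00]])}
{'K': array([[295.86629648,   0.        , 319.94263095],
       [  0.        , 295.86629648, 199.71061932],
       [  0.        ,   0.        ,   1.        ]]), 'hand_eye': array([[ 7.91300296e-04,  9.60496685e-01,  2.78290302e-01,
         7.21854324e-02],
       [ 9.99999673e-01, -7.13816390e-04, -3.79753660e-04,
        -7.79100829e-04],
       [-1.66103952e-04,  2.78290512e-01, -9.60496936e-01,
        -1.17347353e-01],
       [ 0.00000000e+00,  0.00000000e+00,  0.00000000e+00,
         1.00000000e+00]])}
```

View pics/top0.png

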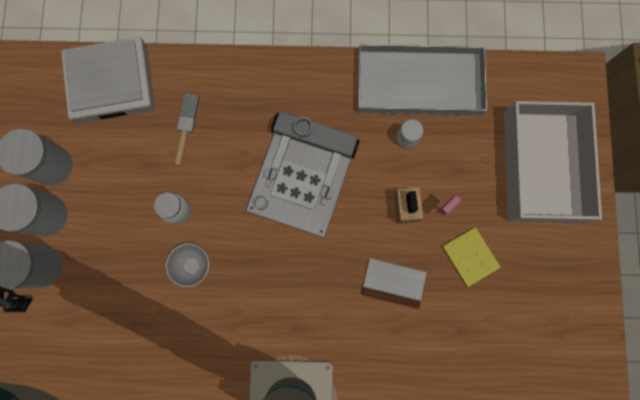

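View pics/scene0.png

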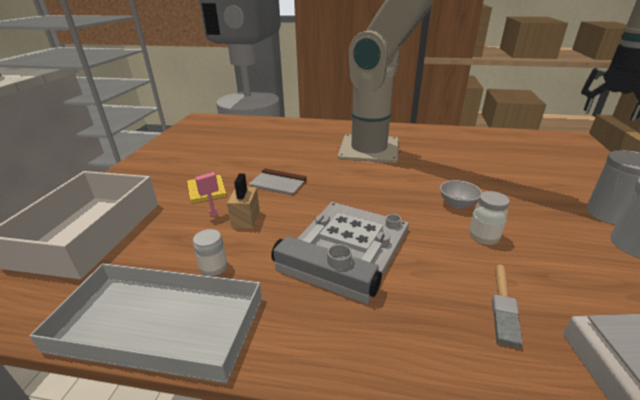

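The top view shows the press around (303,175) with its housing at (315,135), the block at (410,205) with the black key, and the pink and yellow decoys at (452,205) and (471,257). Next I'll measure these from the masks and depth.

```bash
cat > h.py <<'E'
from station import env, optics, spotter, hand_in
import cv2, numpy as np
from scipy.spatial.transform import Rotation as R
def pose():
    s=env.read_state(); q=s['eef_rot']; T=np.eye(4); T[:3,:3]=R.from_quat([q[1],q[2],q[3],q[0]]).as_matrix(); T[:3,3]=s['ee_pos']; return T
def cam(name):
    T=pose() if name=='wrist' else None
    p,d=optics.read_camera(name); m=optics.camera_model(name)
    E=T@m['hand_eye'] if name=='wrist' else m['extrinsics']
    return p,d,m['K'],E
def cloud(uv,d,K,E):
    uv=np.atleast_2d(uv).astype(float); u,v=uv.T; z=np.asarray(d)
    c=np.c_[(u-K[0,2])/K[0,0]*z,-(v-K[1,2])/K[1,1]*z,-z]
    return c@E[:3,:3].T+E[:3,3]
def onplane(uv,h,K,E):
    uv=np.atleast_2d(uv).astype(float)
    r=cloud(uv,np.ones(len(uv)),K,E)-E[:3,3]
    return E[:3,3]+r*((h-E[2,3])/r[:,2])[:,None]
def proj(X,K,E):
    c=(np.atleast_2d(X)-E[:3,3])@E[:3,:3]
    return np.c_[K[0,0]*c[:,0]/-c[:,2]+K[0,2],K[1,1]*-c[:,1]/-c[:,2]+K[1,2]]
E
python3 - <<'E'
from h import *
p,d,K,E=cam("top")
for n in("press","plate","block","key","cam_l","cam_r","jar"):
    for r in spotter.cut_out("top",n)[:3]:
        v,u=np.nonzero(r['region']); X=cloud(np.c_[u,v],d[v,u],K,E); X=X[d[v,u]>0]
        zt=np.percentile(X[:,2],90); t=X[abs(X[:,2]-zt)<.008]
        rc=cv2.minAreaRect(t[:,:2].astype(np.float32))
        print(n,round(r['conf'],2),r['extent'],'ztop',zt.round(3),np.round(rc[0],3),np.round(rc[1],3),round(rc[2],1), len(t))
im=cv2.resize(p[90:260,220:490],None,fx=2.9,fy=2.9,interpolation=cv2.INTER_CUBIC); cv2.imwrite("pics/topz.png",im)
E
```

```text
press 0.96 [246.2, 110.6, 112.2, 129.9] ztop 0.061 [ 0.602 -0.039] [0.23  0.256] 84.3 1682
press 0.38 [165.7, 246.2, 39.6, 40.4] ztop 0.043 [0.339 0.268] [0.103 0.108] 2.2 338
plate 0.72 [270.8, 158.3, 55.4, 51.3] ztop 0.042 [ 0.552 -0.006] [0.12  0.101] 72.2 1610
plate 0.58 [443.8, 226.8, 57.1, 63.7] ztop 0.018 [ 0.376 -0.46 ] [0.121 0.102] 30.9 1713
plate 0.56 [155.1, 192.1, 36.6, 32.6] ztop 0.113 [0.48  0.311] [0.062 0.061] 48.7 512
block 0.78 [392.3, 188.3, 27.4, 33.0] ztop 0.078 [ 0.501 -0.291] [0.08  0.057] 5.5 454
key 0.56 [404.8, 189.9, 12.6, 23.5] ztop 0.128 [ 0.502 -0.29 ] [0.05  0.018] 9.0 146
cam_l 0.44 [322.2, 186.9, 11.0, 17.3] ztop 0.048 [ 0.53  -0.081] [0.029 0.03 ] 53.6 80
cam_l 0.43 [262.3, 168.5, 14.4, 16.0] ztop 0.048 [0.573 0.067] [0.041 0.03 ] 8.5 97
cam_r 0.44 [322.2, 186.9, 11.0, 17.3] ztop 0.048 [ 0.53  -0.081] [0.029 0.03 ] 53.6 80
cam_r 0.43 [262.3, 168.5, 14.4, 16.0] ztop 0.048 [0.573 0.067] [0.041 0.03 ] 8.5 97
jar 0.48 [403.2, 191.2, 15.2, 21.9] ztop 0.128 [ 0.502 -0.29 ] [0.05  0.018] 9.0 145
```

View pics/topz.png

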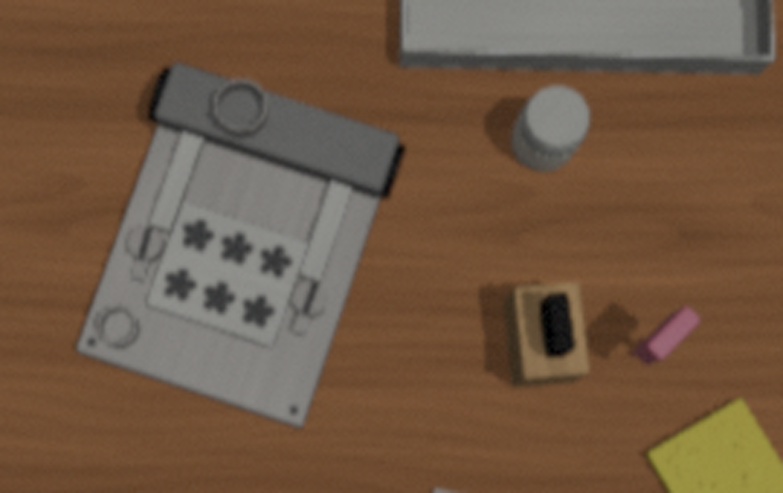

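```bash
cat >> h.py <<'E'
def go(x,y,z,yaw):
    "tool-frame shift and turn from the measured pose to TCP x,y,z, pointing down, tool x at yaw deg"
    T=pose(); a=np.radians(yaw); c,s=np.cos(a),np.sin(a)
    G=np.array([[c,s,0],[s,-c,0],[0,0,-1.]])
    t=T[:3,:3].T@(np.array([x,y,z])-T[:3,3]); r=R.from_matrix(T[:3,:3].T@G).as_rotvec()
    t2=G.T@(np.array([x,y,z])-T[:3,3])
    print('yaw',np.degrees(np.arctan2(T[1,0],T[0,0])).round(2),'shift(now)',t.round(4),'turn',r.round(4),'shift(after turn)',t2.round(4),'rows',np.ceil(max(np.linalg.norm(t)/.05,np.linalg.norm(r)/.1499)))
E
R='[-0.0357,-0.0307,0.0075]'
python3 -m pendant '{"travel":[[-0.0357,-0.0307,0.0],[-0.0357,-0.0307,0.0],[-0.0357,-0.0307,0.0],[-0.0357,-0.0307,0.0],[-0.0357,-0.0307,0.0],[-0.0357,-0.0307,0.0],[-0.0357,-0.0307,0.0]],"angular":[[0,0,0],[0,0,0],[0,0,0],[0,0,0],[0,0,0],[0,0,-0.06],[0,0,-0.06]],"fingers":[255,255,255,255,255,255,255]}' 60
python3 -c "
from h import *
go(.545,-.01,.15,162)"
```

```text
t: 1.2
ee_pos: [0.4113, 0.291, 0.2566]
eef_rot: [0.0, 0.153, 0.988, 0.0]
wrist_force: [1.7, 0.2, 0.2]
width: -0.0001
gripper_force: 0.0
yaw 162.42 shift(now) [-0.2183 -0.2466  0.1066] turn [0.0004 0.0003 0.0073] shift(after turn) [-0.2201 -0.2449  0.1066] rows 7.0
```

```bash
python3 -m pendant '{"travel":[[-0.031,-0.035,0.006],[-0.031,-0.035,0.006],[-0.031,-0.035,0.012],[-0.031,-0.035,0.015],[-0.031,-0.035,0.02],[-0.031,-0.035,0.02],[-0.031,-0.035,0.02],[0,0,0]],"angular":[[0,0,0],[0,0,0],[0,0,0],[0,0,0],[0,0,0],[0,0,0],[0,0,0],[0,0,0]],"fingers":[255,255,255,255,255,255,255,255]}'
python3 - <<'E'
from h import *
p,d,K,E=cam("wrist"); cv2.imwrite("pics/w1.png",p); np.savez("pics/w1.npz",p=p,d=d,K=K,E=E)
for n in("plate","cam_l","ring_a"):
    for r in spotter.cut_out("wrist",n)[:3]:
        v,u=np.nonzero(r['region']); X=cloud(np.c_[u,v],d[v,u],K,E); X=X[d[v,u]>0]
        zt=np.percentile(X[:,2],90); t=X[abs(X[:,2]-zt)<.004]
        rc=cv2.minAreaRect(t[:,:2].astype(np.float32))
        print(n,round(r['conf'],2),r['extent'],'ztop',zt.round(3),np.round(rc[0],4),np.round(rc[1],3),round(rc[2],1), len(t))
E
```

```text
t: 2.0
ee_pos: [0.5428, -0.0132, 0.1562]
eef_rot: [-0.0, 0.16, 0.987, -0.003]
wrist_force: [-0.5, -0.4, -0.3]
width: 0.0004
gripper_force: 0.0
plate 0.55 [256.0, 144.7, 151.1, 119.3] ztop 0.039 [ 0.5498 -0.0051] [0.12 0.1 ] 72.1 14955
cam_l 0.71 [219.2, 171.4, 43.6, 62.7] ztop 0.046 [ 0.5277 -0.0794] [0.03 0.03] 71.6 882
cam_l 0.63 [405.5, 171.5, 44.5, 59.1] ztop 0.046 [0.5741 0.0689] [0.03 0.03] 79.5 885
ring_a 0.94 [408.7, 88.8, 52.5, 48.0] ztop 0.046 [0.4992 0.0906] [0.035 0.035] 80.7 587
```

View pics/w1.png

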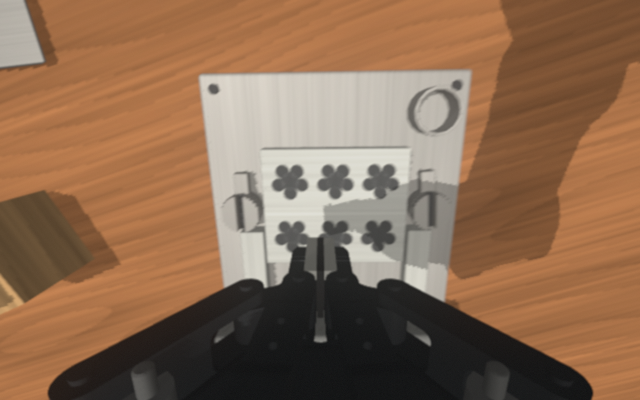

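The wrist view shows the plate at (335,200) and the cams at (242,212) right and (428,210) left. Their slots lie nearly along press x and the lugs point away from home. The cam spacing measures 155.4 mm against 156, so it fits. Next is the push.

```bash
python3 -c "
from h import *
go(.4746,.0189,.056,162.4)"
```

```text
yaw 162.34 shift(now) [0.0708 0.0006 0.1026] turn [ 0.0011 -0.0002 -0.0011] shift(after turn) [0.0709 0.0008 0.1026] rows 3.0
```

```bash
python3 -m pendant '{"travel":[[0.0354,0.0006,0],[0.0354,0,0],[0,0,0.04],[0,0,0.04],[0,0,0.0226],[0,0,0]],"angular":[[0,0,0],[0,0,0],[0,0,0],[0,0,0],[0,0,0],[0,0,0]],"fingers":[255,255,255,255,255,255]}'
python3 -c "
from h import *
go(.549,-.0047,.056,162.4)"
```

```text
t: 2.8
ee_pos: [0.4729, 0.0194, 0.0541]
eef_rot: [-0.002, 0.153, 0.988, -0.0]
wrist_force: [-0.4, 0.6, 1.2]
width: -0.0002
gripper_force: 0.0
yaw 162.45 shift(now) [-0.0798 -0.0001 -0.0023] turn [-0.0008 -0.0043  0.0008] shift(after turn) [-0.0798  0.     -0.0019] rows 2.0
```

```bash
python3 -m pendant '{"travel":[[-0.01,0,-0.001],[-0.01,0,0],[-0.01,0,0],[-0.01,0,0],[-0.01,0,0],[-0.01,0,0],[-0.01,0,0],[-0.005,0,0]],"angular":[[0,0,0],[0,0,0],[0,0,0],[0,0,0],[0,0,0],[0,0,0],[0,0,0],[0,0,0]],"fingers":[255,255,255,255,255,255,255,255]}'
python3 -m pendant '{"travel":[[-0.002,0,0],[0,0,0]],"angular":[[0,0,0],[0,0,0]],"fingers":[255,255]}'
python3 -c "
from h import *
go(.549,-.0047,.056,162.4)"
```

```text
t: 3.6
ee_pos: [0.5477, -0.0059, 0.0567]
eef_rot: [0.001, 0.155, 0.988, 0.0]
wrist_force: [-1.5, 1.4, 1.4]
width: 0.0001
gripper_force: 1.5
t: 3.8
ee_pos: [0.5486, -0.0062, 0.0566]
eef_rot: [0.0, 0.154, 0.988, 0.0]
wrist_force: [-0.3, 0.0, 0.3]
width: -0.0
gripper_force: 0.1
yaw 162.24 shift(now) [0.0001 0.0015 0.0006] turn [ 0.0002  0.0009 -0.0028] shift(after turn) [0.0001 0.0015 0.0006] rows 1.0
```

```bash
for i in 1; do python3 -m pendant '{"travel":[[-0.0015,0,0],[0,0,0]],"angular":[[0,0,0],[0,0,0]],"fingers":[255,255]}' | grep -E "ee_pos|force"; done
python3 -m pendant '{"travel":[[-0.0015,0,0],[0,0,0]],"angular":[[0,0,0],[0,0,0]],"fingers":[255,255]}' | grep -E "ee_pos|force"
```

```text
ee_pos: [0.5491, -0.0064, 0.0566]
wrist_force: [-1.8, 1.0, 0.6]
gripper_force: 1.0
ee_pos: [0.5507, -0.0068, 0.0566]
wrist_force: [-2.1, 0.6, 0.1]
gripper_force: 1.2
```

Run:
```python
from h import *
p,d,K,E=cam("top")
r=spotter.cut_out("top","plate")[0]
v,u=np.nonzero(r['region']); X=cloud(np.c_[u,v],d[v,u],K,E); t=X[abs(X[:,2]-.041)<.006]
print(r['extent'],cv2.minAreaRect(t[:,:2].astype(np.float32)))
p,d,K,E=cam("wrist"); cv2.imwrite("pics/w2.png",p)
```

```text
[449.5, 238.9, 50.6, 50.8] ((0.0, 0.0), (0.0, 0.0), 0.0)
```

View pics/w2.png

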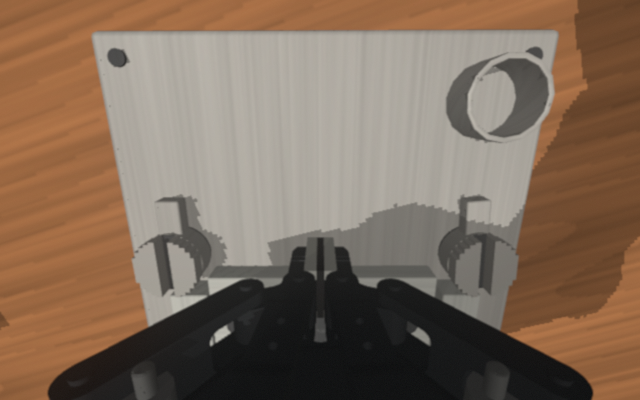

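The plate's front edge is at row 268, up against the fingertips. The force is still only about 2 N, so I'll keep pushing in small steps until it rises at the stop.

```bash
python3 -m pendant '{"travel":[[-0.001,0,0],[0,0,0]],"angular":[[0,0,0],[0,0,0]],"fingers":[255,255]}' | grep -E "ee_pos|force"
python3 -m pendant '{"travel":[[-0.001,0,0],[0,0,0]],"angular":[[0,0,0],[0,0,0]],"fingers":[255,255]}' | grep -E "ee_pos|force"
python3 -m pendant '{"travel":[[-0.001,0,0],[0,0,0]],"angular":[[0,0,0],[0,0,0]],"fingers":[255,255]}' | grep -E "ee_pos|force"
```

```text
ee_pos: [0.5508, -0.0069, 0.0566]
wrist_force: [-4.9, 1.4, 2.6]
gripper_force: 2.6
ee_pos: [0.5509, -0.0069, 0.0566]
wrist_force: [-6.5, 1.9, 3.3]
gripper_force: 3.4
ee_pos: [0.551, -0.0069, 0.0565]
wrist_force: [-8.2, 2.4, 5.8]
gripper_force: 4.3
```

Position has stopped at 0.551 while the force climbs to 8.5 N, so the plate is home. Next I'll back off, rise, and measure the slots and the plate.

```bash
python3 -m pendant '{"travel":[[0.015,0,0],[0.02,0,0],[0.01,0,-0.04],[0,0,-0.04],[0,0,-0.02],[0,0,0],[0,0,0]],"angular":[[0,0,0],[0,0,0],[0,0,0],[0,0,0],[0,0,0],[0,0,0],[0,0,0]],"fingers":[255,255,255,255,255,255,255]}'
cat > w.py <<'E'
from h import *
import sys
p,d,K,E=cam("wrist"); cv2.imwrite(f"pics/{sys.argv[1]}.png",p)
np.savez(f"pics/{sys.argv[1]}.npz",p=p,d=d,K=K,E=E)
for n in("plate","cam_l"):
    for r in spotter.cut_out("wrist",n)[:2]:
        v,u=np.nonzero(r['region']); X=cloud(np.c_[u,v],d[v,u],K,E); X=X[d[v,u]>0]
        zt=np.percentile(X[:,2],90); t=X[abs(X[:,2]-zt)<.004]
        rc=cv2.minAreaRect(t[:,:2].astype(np.float32))
        print(n,round(r['conf'],2),np.int32(r['extent']),'ztop',zt.round(3),np.round(rc[0],4),np.round(rc[1],3),round(rc[2],1), len(t))
        if n=="cam_l" and r['conf']>.4:
            c=np.array(rc[0])
            lug=X[(np.linalg.norm(X[:,:2]-c,axis=1)>.019)&(abs(X[:,2]-.036)<.004)][:,:2]-c
            m=np.median(lug,0); print('  lug dir deg',np.degrees(np.arctan2(m[1],m[0])).round(1),len(lug))
            sl=X[(np.linalg.norm(X[:,:2]-c,axis=1)<.014)&(X[:,2]<.042)][:,:2]
            if len(sl)>10:
                w,V=np.linalg.eigh(np.cov(sl.T)); print('  slot dir deg',np.degrees(np.arctan2(V[1,1],V[0,1])).round(1),len(sl),np.sqrt(w).round(4))
E
python3 w.py w3
```

```text
t: 5.65
ee_pos: [0.5122, 0.0056, 0.1571]
eef_rot: [0.002, 0.155, 0.988, 0.0]
wrist_force: [0.4, -0.8, 0.2]
width: -0.0001
gripper_force: 0.0
plate 0.91 [253 248 132  93] ztop 0.039 [ 0.6026 -0.0232] [0.12  0.092] 72.3 2044
plate 0.56 [392 210  36  57] ztop 0.046 [0.5743 0.0689] [0.03 0.03] 79.8 799
cam_l 0.82 [214 208  37  59] ztop 0.046 [ 0.5273 -0.0795] [0.03  0.029] 70.1 797
  lug dir deg 160.3 222
  slot dir deg 160.3 186 [0.0019 0.008 ]
```

Run:
```python
from h import *
f=np.load("pics/w3.npz"); p,d,K,E=[f[k] for k in "pdKE"]
v,u=np.nonzero(d>0); X=cloud(np.c_[u,v],d[v,u],K,E)
for c in([.5743,.0689],[.5273,-.0795]):
    r=np.linalg.norm(X[:,:2]-c,axis=1)
    l=X[(r>.02)&(r<.034)&(abs(X[:,2]-.036)<.003)][:,:2]-c
    l=l[(l@[-.953,.302])>.01]
    m=np.median(l,0); print('lug',np.degrees(np.arctan2(m[1],m[0])),len(l))
    s=X[(r<.0145)&(X[:,2]<.042)&(X[:,2]>.03)][:,:2]
    w,V=np.linalg.eigh(np.cov(s.T)); print('slot',np.degrees(np.arctan2(V[1,1],V[0,1])),len(s),np.sqrt(w))
go(.502,-.29,.22,7)
```

```text
lug 167.70546781374986 206
slot 172.99064365197657 198 [0.00316803 0.00848997]
lug 160.35330357897334 203
slot 156.0424130972005 203 [0.00297979 0.00841252]
yaw 162.24 shift(now) [-0.082  -0.2843 -0.0643] turn [-2.0000e-03  5.0000e-04  2.7094e+00] shift(after turn) [-0.0445  0.2925 -0.0644] rows 19.0
```

```bash
python3 -m pendant '{"travel":[[-0.0137,-0.0474,-0.0107],[-0.0137,-0.0474,-0.0107],[-0.0137,-0.0474,-0.0107],[-0.0137,-0.0474,-0.0107],[-0.0137,-0.0474,-0.0107],[-0.0137,-0.0474,-0.0107],[0,0,0],[0,0,0]],"angular":[[0,0,0],[0,0,0],[0,0,0],[0,0,0],[0,0,0],[0,0,0],[0,0,0.149],[0,0,0.149]],"fingers":[0,0,0,0,0,0,0,0]}'
python3 -m pendant '{"travel":[[0,0,0],[0,0,0],[0,0,0],[0,0,0],[0,0,0],[0,0,0],[0,0,0],[0,0,0]],"angular":[[0,0,0.149],[0,0,0.149],[0,0,0.149],[0,0,0.149],[0,0,0.149],[0,0,0.149],[0,0,0.149],[0,0,0.149]],"fingers":[0,0,0,0,0,0,0,0]}' >/dev/null
python3 -m pendant '{"travel":[[0,0,0],[0,0,0],[0,0,0],[0,0,0],[0,0,0],[0,0,0],[0,0,0],[0,0,0]],"angular":[[0,0,0.149],[0,0,0.149],[0,0,0.149],[0,0,0.149],[0,0,0.149],[0,0,0.149],[0,0,0.149],[0,0,0.149]],"fingers":[0,0,0,0,0,0,0,0]}'
python3 - <<'E'
from h import *
p,d,K,E=cam("wrist"); cv2.imwrite("pics/k1.png",p)
for n in("key","block"):
    for r in spotter.cut_out("wrist",n)[:2]:
        v,u=np.nonzero(r['region']); X=cloud(np.c_[u,v],d[v,u],K,E); X=X[d[v,u]>0]
        zt=np.percentile(X[:,2],80); t=X[abs(X[:,2]-zt)<.004]
        rc=cv2.minAreaRect(t[:,:2].astype(np.float32))
        print(n,round(r['conf'],2),np.int32(r['extent']),'ztop',zt.round(3),np.round(rc[0],4),np.round(rc[1],3),round(rc[2],1), len(t))
go(.502,-.29,.111,7)
E
```

```text
t: 6.6
ee_pos: [0.5014, -0.29, 0.2191]
eef_rot: [-0.001, 0.305, 0.952, -0.0]
wrist_force: [0.4, 0.3, -0.3]
width: 0.0853
gripper_force: 0.0
t: 8.2
ee_pos: [0.5022, -0.2871, 0.2189]
eef_rot: [-0.0, 0.997, 0.072, -0.001]
wrist_force: [0.3, 0.6, 0.4]
width: 0.0856
gripper_force: 0.0
key 0.56 [309 168  29  74] ztop 0.125 [ 0.4997 -0.2892] [0.05  0.017] 7.8 1416
key 0.55 [397 196  82  85] ztop 0.032 [ 0.4491 -0.4346] [0.105 0.034] 58.7 1068
block 0.8 [292 140  61  97] ztop 0.075 [ 0.4991 -0.2889] [0.08  0.056] 5.9 3635
block 0.61 [  0   0 211 226] ztop 0.036 [ 0.6    -0.0802] [0.123 0.176] 51.2 2852
yaw 8.77 shift(now) [-0.0005  0.003   0.108 ] turn [-0.      0.0026  0.0309] shift(after turn) [-0.0007  0.003   0.108 ] rows 3.0
```

View pics/k1.png

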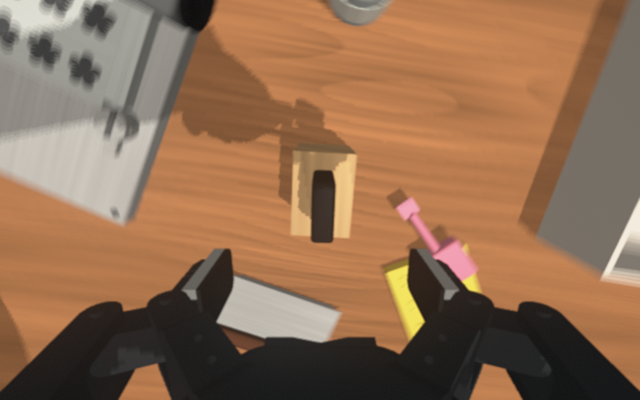

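The wrist view shows the black key in the block at (322,205) and the pink decoy lying at (430,235). The key's top is at 0.125, as expected.

```bash
python3 -c "
from h import *
go(.4997,-.2892,.109,7.8)"
```

```text
yaw 8.77 shift(now) [-0.0026  0.0018  0.11  ] turn [-0.      0.0026  0.0169] shift(after turn) [-0.0029  0.0019  0.11  ] rows 3.0
```

```bash
python3 -m pendant '{"travel":[[-0.0028,0.0019,0],[0,0,0.04],[0,0,0.04],[0,0,0.03],[0,0,0],[0,0,0]],"angular":[[0,0,0.017],[0,0,0],[0,0,0],[0,0,0],[0,0,0],[0,0,0]],"fingers":[0,0,0,0,0,0]}' 100
python3 -m pendant '{"travel":[[0,0,0],[0,0,0],[0,0,0],[0,0,0],[0,0,0],[0,0,0],[0,0,0],[0,0,0]],"angular":[[0,0,0],[0,0,0],[0,0,0],[0,0,0],[0,0,0],[0,0,0],[0,0,0],[0,0,0]],"fingers":[255,255,255,255,255,255,255,255]}'
```

```text
t: 8.95
ee_pos: [0.4999, -0.2902, 0.1107]
eef_rot: [0.0, 0.998, 0.066, -0.0]
wrist_force: [-0.4, -0.6, 0.5]
width: 0.0854
gripper_force: 0.0
t: 9.75
ee_pos: [0.5005, -0.2896, 0.111]
eef_rot: [0.0, 0.998, 0.066, 0.001]
wrist_force: [-0.8, 0.2, 6.5]
width: 0.0171
gripper_force: 97.7
```

```bash
python3 -m pendant '{"travel":[[0,0,-0.01],[0,0,-0.03],[0,0,-0.04],[0,0,-0.04],[0,0,0]],"angular":[[0,0,0],[0,0,0],[0,0,0],[0,0,0],[0,0,0]],"fingers":[255,255,255,255,255]}'
python3 - <<'E'
from h import *
T=pose()
p,d,K,E=cam("wrist"); cv2.imwrite("pics/k2.png",p)
for c in("top","scene"):
    p,d,K,E=cam(c)
    for r in spotter.cut_out(c,"key")[:2]:
        v,u=np.nonzero(r['region']); X=cloud(np.c_[u,v],d[v,u],K,E); print(c,r['conf'],r['extent'],X.min(0),X.max(0))
go(.5743,.0689,.19,-12.3)
E
```

```text
t: 10.25
ee_pos: [0.502, -0.292, 0.2357]
eef_rot: [0.003, 0.998, 0.066, 0.004]
wrist_force: [0.2, -0.9, -1.5]
width: 0.0171
gripper_force: 97.6
top 0.75 [439.0, 207.9, 42.8, 42.0] [ 0.30485345 -0.4844407  -0.00440899] [ 0.50101743 -0.06608579  1.36527247]
scene 0.82 [227.3, 127.2, 14.8, 50.7] [ 0.09006079 -0.46407914 -0.00075217] [1.24232482 0.05526188 0.54908346]
scene 0.81 [190.4, 184.7, 25.9, 24.7] [ 0.37778634 -0.48959392 -0.00090455] [1.24232482 0.05526188 0.54908346]
yaw 7.62 shift(now) [ 0.1217 -0.3443  0.0393] turn [-0.0016  0.0025  0.3476] shift(after turn) [-0.003  -0.3652  0.0389] rows 8.0
```

View pics/k2.png

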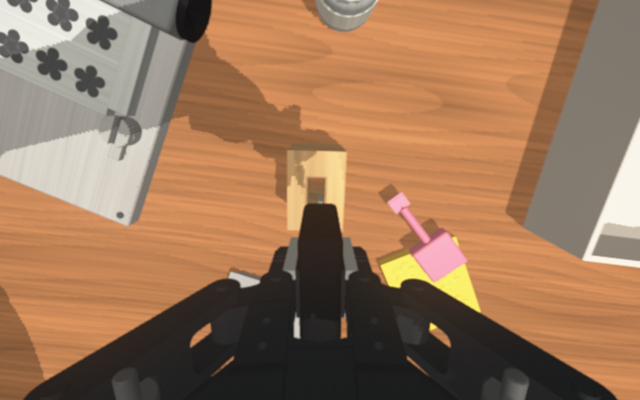

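The key is held centrally at (322,260), and the empty hole shows at (316,190).

```bash
python3 -m pendant '{"travel":[[0,0,0],[0,0,0],[0,0,0],[0,-0.04,0],[0,-0.0465,0],[0,-0.0465,0],[0,-0.0465,0.005],[-0.001,-0.0465,0.01]],"angular":[[0,0,0.116],[0,0,0.116],[0,0,0.116],[0,0,0],[0,0,0],[0,0,0],[0,0,0],[0,0,0]],"fingers":[255,255,255,255,255,255,255,255]}'
python3 -m pendant '{"travel":[[-0.001,-0.0465,0.01],[-0.001,-0.0465,0.01],[0,-0.0465,0.005],[0,0,0],[0,0,0]],"angular":[[0,0,0],[0,0,0],[0,0,0],[0,0,0],[0,0,0]],"fingers":[255,255,255,255,255]}'
python3 - <<'E'
from h import *
go(.5743,.0689,.19,-12.3)
T=pose(); p,d,K,E=cam("scene"); 
tip=T[:3,3]+T[:3,:3]@[-.0008,0,.106]; c=np.array([.5743,.0689,.046])
print('tip',tip,proj(tip,K,E),'cam',proj(c,K,E))
im=cv2.resize(p[140:300,290:450],None,fx=3.7,fy=3.7,interpolation=cv2.INTER_CUBIC); cv2.imwrite("pics/s2.png",im)
E
```

```text
t: 11.3
ee_pos: [0.5475, -0.0666, 0.2144]
eef_rot: [0.0, 0.994, -0.108, -0.0]
wrist_force: [0.7, -1.2, -1.2]
width: 0.0169
gripper_force: 97.9
t: 11.8
ee_pos: [0.5744, 0.0697, 0.1886]
eef_rot: [0.001, 0.994, -0.106, -0.001]
wrist_force: [-0.0, -1.2, -1.6]
width: 0.0166
gripper_force: 98.0
yaw -12.14 shift(now) [ 0.      0.0008 -0.0014] turn [0.0017 0.0027 0.0028] shift(after turn) [ 0.      0.0008 -0.0014] rows 1.0
tip [0.57332862 0.06970769 0.08256557] [[384.11720243 221.34726371]] cam [[382.46694684 234.78553604]]
```

View pics/s2.png

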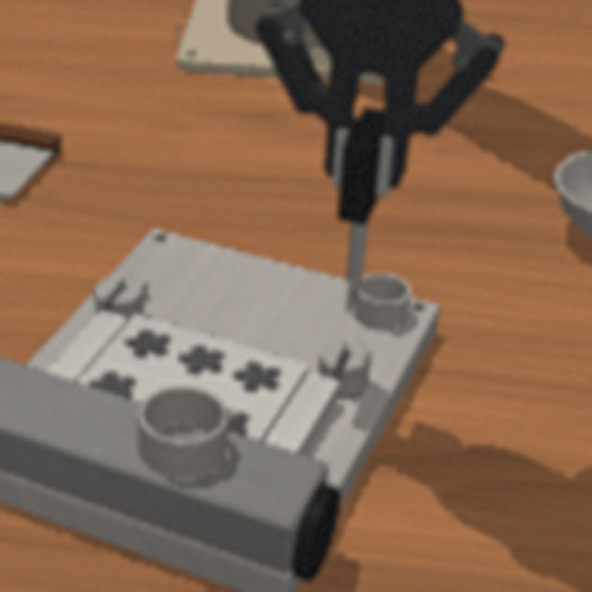

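Run:
```python
from h import *
T=pose(); 
for c in("scene","top"):
    p,d,K,E=cam(c)
    for k in (120,70,18,0): print(c,k,proj(T[:3,3]+T[:3,:3]@[-.0008,0,.106-k/1e3],K,E).round(1))
    v,u=np.nonzero(d>0); X=cloud(np.c_[u,v],d[v,u],K,E)
    m=(np.linalg.norm(X[:,:2]-T[:2,3],axis=1)<.025)&(X[:,2]>.06)&(X[:,2]<.15); X=X[m]; u=u[m];v=v[m]
    for lo in np.arange(.06,.15,.01):
        s=(X[:,2]>=lo)&(X[:,2]<lo+.01)
        if s.sum(): print(lo.round(2),s.sum(),X[s].mean(0).round(4),u[s].mean().round(1),v[s].max(), 'pred u',proj([*T[:2,3],lo+.005],K,E).round(1)[0])
```

```text
scene 120 [[387.9 172.8]]
scene 70 [[385.8 193.9]]
scene 18 [[383.9 214.3]]
scene 0 [[383.2 221.1]]
0.08 7 [0.5804 0.0671 0.0882] 383.0 223 pred u [383.3 220.7]
0.09 10 [0.579  0.0676 0.0945] 383.5 220 pred u [383.6 216.9]
0.1 18 [0.5788 0.0675 0.1048] 383.8 217 pred u [384.  213.1]
0.11 17 [0.5782 0.0679 0.1142] 384.4 212 pred u [384.3 209.3]
0.12 19 [0.5779 0.0682 0.1246] 384.9 208 pred u [384.7 205.4]
0.13 22 [0.578  0.0676 0.1351] 385.0 204 pred u [385.1 201.5]
0.14 3 [0.5786 0.0672 0.1411] 385.0 200 pred u [385.5 197.4]
top 120 [[263.1 161.1]]
top 70 [[265.3 165.9]]
top 18 [[267.5 170.5]]
top 0 [[268.2 172. ]]
0.08 1 [0.5697 0.0649 0.0899] 269.0 173 pred u [268.1 171.5]
0.09 2 [0.5684 0.0655 0.0959] 268.5 174 pred u [267.8 170.7]
0.1 4 [0.5711 0.0629 0.1044] 269.2 173 pred u [267.4 169.8]
0.11 1 [0.5719 0.0625 0.1156] 269.0 170 pred u [267. 169.]
```

The depth profile shows the key vertical and where I predicted it. Now I'll lower it into the left slot.

```bash
python3 -m pendant '{"travel":[[0.0008,0.0008,0.012],[0,0,0.012],[0,0,0.01],[0,0,0]],"angular":[[0,0,0.003],[0,0,0],[0,0,0],[0,0,0]],"fingers":[255,255,255,255]}' | grep -E "ee_pos|force"
python3 -m pendant '{"travel":[[0,0,0.003],[0,0,0.003],[0,0,0.002],[0,0,0]],"angular":[[0,0,0],[0,0,0],[0,0,0],[0,0,0]],"fingers":[255,255,255,255]}' | grep -E "ee_pos|force"
python3 -c "
from h import *
go(.5743,.0689,.146,-12.3)"
```

```text
ee_pos: [0.5745, 0.0672, 0.1542]
wrist_force: [-0.3, 0.7, -1.3]
gripper_force: 98.0
ee_pos: [0.5759, 0.0676, 0.1482]
wrist_force: [0.6, 1.1, -2.1]
gripper_force: 97.9
yaw -12.49 shift(now) [-0.0018 -0.001   0.0022] turn [-0.0003  0.     -0.0033] shift(after turn) [-0.0018 -0.001   0.0022] rows 1.0
```

```bash
python3 -m pendant '{"travel":[[-0.001,-0.0007,0.001],[0,0,0.001],[0,0,0]],"angular":[[0,0,0],[0,0,0],[0,0,0]],"fingers":[255,255,255]}' | grep -E "ee_pos|force"
python3 -c "
from h import *
go(.5743,.0689,.146,-12.3);print(env.read_state()['torque'])"
```

```text
ee_pos: [0.5749, 0.0683, 0.1462]
wrist_force: [0.1, -0.5, -0.1]
gripper_force: 97.9
yaw -12.49 shift(now) [-0.0007 -0.0005  0.0002] turn [-0.      0.0002 -0.0034] shift(after turn) [-0.0007 -0.0005  0.0002] rows 1.0
[-0.02519029 -0.00923315 -0.0377374 ]
```

```bash
python3 -m pendant '{"travel":[[-0.0005,-0.0005,0],[0,0,0],[0,0,0],[0,0,0],[0,0,0],[0,0,0],[0,0,0],[0,0,0]],"angular":[[0,0,-0.1],[0,0,-0.1],[0,0,-0.14],[0,0,-0.14],[0,0,-0.14],[0,0,-0.14],[0,0,-0.14],[0,0,-0.14]],"fingers":[255,255,255,255,255,255,255,255]}' | grep -E "ee_pos|force"
python3 -c "
from h import *
go(.5743,.0689,.146,72.4);print(env.read_state()['torque'])"
```

```text
ee_pos: [0.5749, 0.0681, 0.1463]
wrist_force: [1.2, -0.8, -4.2]
gripper_force: 97.6
yaw 47.37 shift(now) [ 0.0002 -0.001   0.0003] turn [ 1.200e-03  4.000e-04 -4.369e-01] shift(after turn) [ 0.0006 -0.0009  0.0003] rows 3.0
[-0.36003956 -0.24824162 -0.11037888]
```

```bash
python3 -m pendant '{"travel":[[0,-0.0006,0],[0,0,0],[0,0,0],[0,0,0],[0,0,0],[0,0,0]],"angular":[[0,0,-0.14],[0,0,-0.14],[0,0,-0.14],[0,0,-0.1],[0,0,-0.05],[0,0,0]],"fingers":[255,255,255,255,255,255]}' | grep -E "ee_pos|force|torque"
python3 -c "
from h import *
go(.5743,.0689,.146,72.4);print(env.read_state()['torque'])"
python3 -m pendant '{"travel":[[0,0,0],[0,0,0],[0,0,0]],"angular":[[0,0,-0.05],[0,0,-0.05],[0,0,0]],"fingers":[255,255,255]}' | grep -E "ee_pos|force|torque"
python3 -c "
from h import *
go(.5743,.0689,.146,72.4);print(env.read_state()['torque'])"
```

```text
ee_pos: [0.5755, 0.0677, 0.1464]
wrist_force: [3.2, -2.1, -5.2]
gripper_force: 97.6
yaw 79.67 shift(now) [ 0.0009 -0.0014  0.0004] turn [0.0032 0.0007 0.1269] shift(after turn) [ 0.0007 -0.0015  0.0004] rows 1.0
[-0.71363894 -0.87987109 -0.03435013]
ee_pos: [0.5756, 0.0678, 0.1465]
wrist_force: [4.3, -3.4, -5.5]
gripper_force: 97.6
yaw 85.35 shift(now) [ 0.0009 -0.0014  0.0005] turn [0.0034 0.0011 0.226 ] shift(after turn) [ 0.0006 -0.0016  0.0005] rows 2.0
[-0.94124023 -1.25556097 -0.10638369]
```

```bash
python3 -m pendant '{"travel":[[0,-0.001,0],[0,0,0],[0,0,0]],"angular":[[0,0,-0.05],[0,0,-0.05],[0,0,0]],"fingers":[255,255,255]}' | grep -E "ee_pos|force|torque"
python3 -c "
from h import *
go(.5743,.0689,.146,72.4);print(env.read_state()['torque'])"
python3 -m pendant '{"travel":[[0,0,0],[0,0,0],[0,0,0]],"angular":[[0,0,-0.05],[0,0,0],[0,0,0]],"fingers":[255,255,255]}' | grep -E "ee_pos|force|torque"
python3 -c "
from h import *
go(.5743,.0689,.146,72.4);print(env.read_state()['torque'])"
```

```text
ee_pos: [0.5754, 0.0678, 0.1465]
wrist_force: [5.5, -2.9, -7.2]
gripper_force: 97.8
yaw 91.02 shift(now) [ 0.0011 -0.0011  0.0005] turn [0.0051 0.0011 0.325 ] shift(after turn) [ 0.0007 -0.0014  0.0005] rows 3.0
[-0.98742607 -1.6511181  -0.29185973]
ee_pos: [0.5754, 0.0678, 0.1465]
wrist_force: [6.0, -4.3, -7.1]
gripper_force: 97.8
yaw 93.79 shift(now) [ 0.0012 -0.0011  0.0005] turn [0.0051 0.0011 0.3733] shift(after turn) [ 0.0007 -0.0014  0.0005] rows 3.0
[-0.9606726  -1.65186263 -0.50824297]
```

The torque is climbing against the stop, from 0.29 to 0.5 N m. I'll relax the turn to mid-play, lift out and look.

```bash
python3 -m pendant '{"travel":[[0,0,0],[0,0,0],[0,0,0],[0,0,0]],"angular":[[0,0,0.12],[0,0,0.12],[0,0,0.06],[0,0,0]],"fingers":[255,255,255,255]}' | grep -E "ee_pos|force|torque"
python3 -c "
from h import *
go(.5743,.0689,.146,72.4);print(env.read_state()['torque'])"
python3 -m pendant '{"travel":[[0,0,-0.01],[0,0,-0.02],[0,0,-0.04],[0,0,-0.03],[0,0,0],[0,0,0]],"angular":[[0,0,0],[0,0,0],[0,0,0],[0,0,0],[0,0,0],[0,0,0]],"fingers":[255,255,255,255,255,255]}' | grep -E "ee_pos|force|torque"
python3 - <<'E'
from h import *
go(.5273,-.0795,.19,160.3)
p,d,K,E=cam("wrist"); cv2.imwrite("pics/w4.png",p)
np.savez("pics/w4.npz",p=p,d=d,K=K,E=E)
v,u=np.nonzero(d>0); X=cloud(np.c_[u,v],d[v,u],K,E)
for c in([.5743,.0689],[.5273,-.0795]):
    r=np.linalg.norm(X[:,:2]-c,axis=1)
    l=X[(r>.02)&(r<.034)&(abs(X[:,2]-.036)<.003)][:,:2]-c
    if len(l): m=np.median(l,0); print('lug',np.degrees(np.arctan2(m[1],m[0])),len(l))
E
```

```text
ee_pos: [0.5745, 0.0684, 0.1468]
wrist_force: [3.8, -4.0, -1.9]
gripper_force: 99.1
yaw 76.75 shift(now) [ 0.0004 -0.0003  0.0008] turn [0.0033 0.0008 0.076 ] shift(after turn) [ 0.0004 -0.0003  0.0008] rows 1.0
[-0.95102064 -1.14663761 -0.05962257]
ee_pos: [0.5721, 0.0703, 0.2464]
wrist_force: [0.3, 0.9, -1.3]
gripper_force: 99.1
yaw 76.95 shift(now) [-0.1561 -0.0097  0.0562] turn [-8.0000e-04 -2.5000e-03 -1.4547e+00] shift(after turn) [-0.0084 -0.1561  0.0564] rows 10.0
lug -64.17816279455215 221
```

View pics/w4.png

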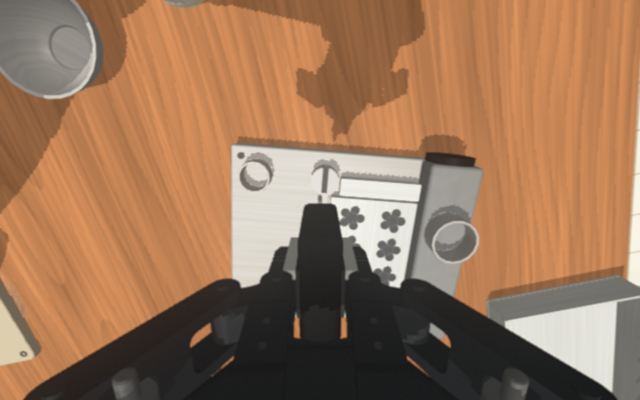

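The left cam at (325,180) has its slot nearly vertical in the image, so it has turned, though the key hides its lug. I'll re-check it from over the right cam.

```bash
python3 -m pendant '{"travel":[[0,0,0],[0,0,0],[0,0,0],[0,0,0],[0,0,0],[0,0,0],[0,0,0],[0,0,0]],"angular":[[0,0,-0.1455],[0,0,-0.1455],[0,0,-0.1455],[0,0,-0.1455],[0,0,-0.1455],[0,0,-0.1455],[0,0,-0.1455],[0,0,-0.1455]],"fingers":[255,255,255,255,255,255,255,255]}' | grep -E "ee_pos|force|torque"
python3 -m pendant '{"travel":[[0,0,0],[0,0,0],[-0.0021,-0.039,0.014],[-0.0021,-0.039,0.014],[-0.0021,-0.039,0.014],[-0.0021,-0.039,0.014],[0,0,0],[0,0,0]],"angular":[[0,0,-0.1455],[0,0,-0.1455],[0,0,0],[0,0,0],[0,0,0],[0,0,0],[0,0,0],[0,0,0]],"fingers":[255,255,255,255,255,255,255,255]}' | grep -E "ee_pos|force|torque"
cat > lug.py <<'E'
from h import *
import sys
from scipy.optimize import minimize
p,d,K,E=cam("wrist"); cv2.imwrite(f"pics/{sys.argv[1]}.png",p)
np.savez(f"pics/{sys.argv[1]}.npz",p=p,d=d,K=K,E=E)
for r in spotter.cut_out("wrist","cam_l")[:3]:
    v,u=np.nonzero(r['region']); ok=d[v,u]>0; v,u=v[ok],u[ok]; X=cloud(np.c_[u,v],d[v,u],K,E)
    t=X[abs(X[:,2]-.046)<.003]
    if len(t)<50: continue
    c,rad=cv2.minEnclosingCircle(t[:,:2].astype(np.float32)); c=np.array(c)
    rr=np.linalg.norm(X[:,:2]-c,axis=1); l=X[(rr>.018)&(rr<.035)&(X[:,2]>.03)&(X[:,2]<.04)][:,:2]-c
    m=np.median(l,0) if len(l) else [0,0]
    s=X[(rr<.0145)&(X[:,2]<.042)][:,:2]; w,V=np.linalg.eigh(np.cov(s.T))
    print(round(r['conf'],2),np.int32(r['extent']),c.round(4),round(rad,4),'lug',np.degrees(np.arctan2(m[1],m[0])).round(1),len(l),'slot',np.degrees(np.arctan2(V[1,1],V[0,1])).round(1),len(s))
E
python3 lug.py w5; python3 -c "
from h import *
go(.5273,-.0795,.146,160.3);print(pose()[:3,2])"
```

```text
ee_pos: [0.5715, 0.0696, 0.2443]
wrist_force: [-0.8, 0.1, -2.1]
gripper_force: 99.0
ee_pos: [0.5266, -0.0809, 0.1886]
wrist_force: [0.9, 1.1, -0.9]
gripper_force: 99.1
0.74 [452 172  58  37] [0.5748 0.0689] 0.0165 lug -109.6 240 slot 70.8 182
0.73 [305 161  33  44] [ 0.5265 -0.0794] 0.0157 lug 162.2 180 slot 171.6 167
yaw 160.33 shift(now) [ 0.0006 -0.0009  0.0436] turn [ 0.0009 -0.0019  0.0006] shift(after turn) [ 0.0006 -0.0009  0.0436] rows 1.0
[-0.00148395  0.00150539 -0.99999777]
```

View pics/w5.png

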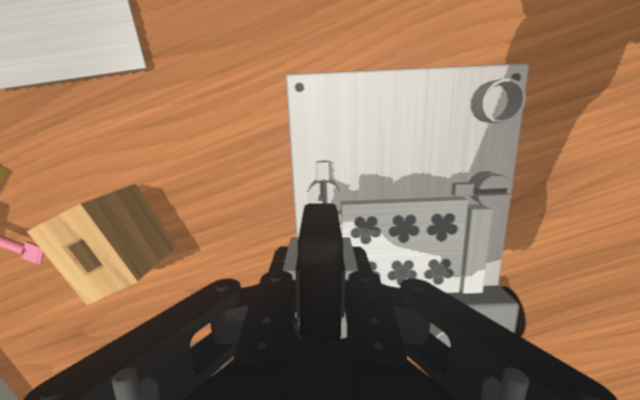

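The left lug at (465,188) now points inwards in front of the plate at -109.6° (target about -107.6°), and the key is still straight in the grip. Now the right lock.

```bash
python3 -m pendant '{"travel":[[0.0005,-0.0009,0.012],[0,0,0.012],[0,0,0.01],[0,0,0]],"angular":[[0,0,0],[0,0,0],[0,0,0],[0,0,0]],"fingers":[255,255,255,255]}' | grep -E "ee_pos|force"
python3 -c "
from h import *
go(.527,-.0795,.146,160.6);print(pose()[:3,2])"
```

```text
ee_pos: [0.5264, -0.0804, 0.1543]
wrist_force: [-1.2, -0.8, -1.4]
gripper_force: 99.1
yaw 160.29 shift(now) [-0.0003  0.0011  0.0083] turn [-0.0008 -0.0038 -0.0054] shift(after turn) [-0.0003  0.0011  0.0083] rows 1.0
[-3.83271332e-03  5.38788564e-04 -9.99992510e-01]
```

```bash
python3 -m pendant '{"travel":[[0,0.0005,0.003],[0,0,0.003],[0,0,0.002],[0,0,0]],"angular":[[0,0,0],[0,0,0],[0,0,0],[0,0,0]],"fingers":[255,255,255,255]}' | grep -E "ee_pos|force"
python3 -c "
from h import *
go(.527,-.0795,.146,160.6);print(env.read_state()['torque'])"
```

```text
ee_pos: [0.5279, -0.0805, 0.1482]
wrist_force: [0.6, 1.3, -1.7]
gripper_force: 99.1
yaw 160.25 shift(now) [0.0011 0.0006 0.0022] turn [ 0.0002  0.0001 -0.0062] shift(after turn) [0.0011 0.0006 0.0022] rows 1.0
[ 0.09941004  0.00932414 -0.00664075]
```

```bash
python3 -m pendant '{"travel":[[0.0005,0.0003,0.001],[0,0,0.001],[0,0,0],[0,0,0],[0,0,0],[0,0,0],[0,0,0],[0,0,0]],"angular":[[0,0,0],[0,0,0.1],[0,0,0.1],[0,0,0.14],[0,0,0.14],[0,0,0.14],[0,0,0.14],[0,0,0.14]],"fingers":[255,255,255,255,255,255,255,255]}' | grep -E "ee_pos|force"
python3 -m pendant '{"travel":[[0,0,0],[0,0,0],[0,0,0],[0,0,0],[0,0,0]],"angular":[[0,0,0.14],[0,0,0.14],[0,0,0.14],[0,0,0.14],[0,0,0]],"fingers":[255,255,255,255,255]}' | grep -E "ee_pos|force"
python3 -c "
from h import *
go(.527,-.0795,.146,72.4);print(env.read_state()['torque'])"
```

```text
ee_pos: [0.5285, -0.0787, 0.1466]
wrist_force: [1.1, 3.5, -3.3]
gripper_force: 98.9
ee_pos: [0.529, -0.0787, 0.1465]
wrist_force: [3.1, 3.8, -3.2]
gripper_force: 99.0
yaw 76.65 shift(now) [-0.0013 -0.0017  0.0005] turn [ 0.0023 -0.0014  0.0742] shift(after turn) [-0.0014 -0.0016  0.0005] rows 1.0
[ 0.97368984 -1.03938098 -0.01951601]
```

```bash
python3 -m pendant '{"travel":[[-0.0007,-0.0007,0],[0,0,0],[0,0,0],[0,0,0]],"angular":[[0,0,0.1],[0,0,0.1],[0,0,0.06],[0,0,0]],"fingers":[255,255,255,255]}' | grep -E "ee_pos|force"
python3 -c "
from h import *
go(.527,-.0795,.146,72.4);print(env.read_state()['torque'])"
python3 -m pendant '{"travel":[[0,0,0],[0,0,0],[0,0,0]],"angular":[[0,0,0.06],[0,0,0.04],[0,0,0]],"fingers":[255,255,255]}' | grep -E "ee_pos|force"
python3 -c "
from h import *
go(.527,-.0795,.146,72.4);print(env.read_state()['torque'])"
```

```text
ee_pos: [0.5289, -0.0791, 0.1467]
wrist_force: [4.5, 3.9, -2.8]
gripper_force: 98.9
yaw 61.92 shift(now) [-0.0013 -0.0015  0.0007] turn [ 0.0033 -0.0027 -0.1829] shift(after turn) [-0.001  -0.0017  0.0007] rows 2.0
[ 0.9249258  -1.45083861  0.05818881]
ee_pos: [0.5288, -0.0794, 0.1467]
wrist_force: [4.7, 2.1, -3.4]
gripper_force: 98.9
yaw 56.21 shift(now) [-0.0011 -0.0015  0.0007] turn [ 0.0032 -0.0027 -0.2826] shift(after turn) [-0.0006 -0.0017  0.0007] rows 2.0
[ 0.95380577 -1.43833807  0.16248946]
```

```bash
python3 -m pendant '{"travel":[[0,0,0],[0,0,0],[0,0,0]],"angular":[[0,0,0.05],[0,0,0.05],[0,0,0]],"fingers":[255,255,255]}' | grep -E "ee_pos|force"
python3 -c "
from h import *
go(.527,-.0795,.146,72.4);print(env.read_state()['torque'])"
python3 -m pendant '{"travel":[[0,0,0],[0,0,0]],"angular":[[0,0,0.03],[0,0,0]],"fingers":[255,255]}' | grep -E "ee_pos|force"
python3 -c "
from h import *
go(.527,-.0795,.146,72.4);print(env.read_state()['torque'])"
```

```text
ee_pos: [0.5289, -0.0794, 0.1467]
wrist_force: [4.4, 3.6, -3.5]
gripper_force: 99.0
yaw 50.55 shift(now) [-0.0013 -0.0014  0.0007] turn [ 0.0031 -0.0026 -0.3813] shift(after turn) [-0.0007 -0.0018  0.0007] rows 3.0
[ 0.97651807 -1.50963978  0.52206203]
ee_pos: [0.5289, -0.0794, 0.1468]
wrist_force: [5.4, 3.9, -3.2]
gripper_force: 99.0
yaw 48.89 shift(now) [-0.0014 -0.0014  0.0007] turn [ 0.003  -0.0027 -0.4103] shift(after turn) [-0.0007 -0.0018  0.0008] rows 3.0
[ 0.88736859 -1.51244567  0.64697712]
```

Seated: the torque rose to 0.65 N m. Now I'll relax, lift out and check both lugs.

```bash
python3 -m pendant '{"travel":[[0,0,0],[0,0,0],[0,0,0],[0,0,0]],"angular":[[0,0,-0.14],[0,0,-0.14],[0,0,-0.06],[0,0,0]],"fingers":[255,255,255,255]}' | grep -E "ee_pos|force"
python3 -m pendant '{"travel":[[0,0,-0.01],[0,0,-0.02],[0,0,-0.04],[0,0,-0.03],[0,0,0],[0,0,0]],"angular":[[0,0,0],[0,0,0],[0,0,0],[0,0,0],[0,0,0],[0,0,0]],"fingers":[255,255,255,255,255,255]}' | grep -E "ee_pos|force"
python3 -c "
from h import *
print(env.read_state()['torque']); go(.49,-.12,.246,7)"
```

```text
ee_pos: [0.5273, -0.0816, 0.1468]
wrist_force: [2.2, -0.9, -1.6]
gripper_force: 99.1
ee_pos: [0.5259, -0.0803, 0.2467]
wrist_force: [0.5, 0.2, -1.2]
gripper_force: 99.2
[ 0.02268443  0.01206008 -0.01450234]
yaw 68.01 shift(now) [-0.0503 -0.0184  0.0007] turn [-9.0000e-04 -1.0000e-04  1.0648e+00] shift(after turn) [-0.0404  0.0351  0.0007] rows 8.0
```

```bash
python3 -m pendant '{"travel":[[0,0,0],[0,0,0],[0,0,0],[0,0,0],[0,0,0],[0,0,0],[0,0,0],[0,0,0]],"angular":[[0,0,0.1313],[0,0,0.1313],[0,0,0.1313],[0,0,0.1313],[0,0,0.1313],[0,0,0.1313],[0,0,0.1313],[0,0,0.1313]],"fingers":[255,255,255,255,255,255,255,255]}' | grep -E "ee_pos|force"
python3 -m pendant '{"travel":[[-0.02,0.017,0],[-0.02,0.017,0],[0,0,0],[0,0,0]],"angular":[[0,0,0],[0,0,0],[0,0,0],[0,0,0]],"fingers":[255,255,255,255]}' | grep -E "^t|ee_pos|force"
python3 lug.py w6
python3 -c "
from h import *
go(.5005,-.2896,.2,7.6)"
```

```text
ee_pos: [0.5251, -0.0801, 0.2447]
wrist_force: [-0.5, 0.0, -1.4]
gripper_force: 99.0
t: 23.6
ee_pos: [0.4904, -0.1195, 0.2453]
wrist_force: [1.4, 1.2, -2.3]
gripper_force: 99.0
0.85 [259 119  43  33] [ 0.5285 -0.0792] 0.0155 lug 71.8 146 slot 72.3 152
0.66 [128  54  56  38] [0.5755 0.07  ] 0.0168 lug -107.3 210 slot 73.3 186
yaw 7.87 shift(now) [-0.0144  0.1705  0.0453] turn [-0.0011  0.0014  0.0046] shift(after turn) [-0.0137  0.1705  0.0455] rows 4.0
```

Both lugs are seated, at 71.8° and -107.3° (targets 72.4 and -107.6). Next I'll return the key to the block.

```bash
python3 -m pendant '{"travel":[[-0.0036,0.0426,0],[-0.0036,0.0426,0],[-0.0036,0.0426,0.01],[-0.0036,0.0426,0.02],[0,0,0.01],[0,0,0],[0,0,0]],"angular":[[0,0,0],[0,0,0],[0,0,0],[0,0,0],[0,0,0],[0,0,0],[0,0,0]],"fingers":[255,255,255,255,255,255,255]}' | grep -E "ee_pos|force"
python3 - <<'E'
from h import *
go(.5005,-.2896,.111,7.6)
p,d,K,E=cam("wrist"); 
for r in spotter.cut_out("wrist","block")[:1]:
    v,u=np.nonzero(r['region']); X=cloud(np.c_[u,v],d[v,u],K,E); t=X[abs(X[:,2]-.075)<.004]
    print(r['conf'],cv2.minAreaRect(t[:,:2].astype(np.float32)))
v,u=np.nonzero(d>0); X=cloud(np.c_[u,v],d[v,u],K,E); T=pose()
h=X[(abs(X[:,2]-(T[2,3]+.014))<.005)&(np.linalg.norm(X[:,:2]-T[:2,3],axis=1)<.04)]
print('handle top',len(h),cv2.minAreaRect(h[:,:2].astype(np.float32)) if len(h) else 0, X[(np.linalg.norm(X[:,:2]-T[:2,3],axis=1)<.01)][:,2].max()-T[2,3])
E
```

```text
ee_pos: [0.5009, -0.2888, 0.2057]
wrist_force: [-1.1, 0.4, -1.2]
gripper_force: 99.1
yaw 7.92 shift(now) [-0.0005  0.0009  0.0947] turn [-0.002   0.0008  0.0055] shift(after turn) [-0.0005  0.0007  0.0947] rows 2.0
0.29 ((0.0, 0.0), (0.0, 0.0), 0.0)
handle top 5709 ((0.5076968669891357, -0.2846100628376007), (0.05690034478902817, 0.053170252591371536), 58.8248291015625) 0.06711229606524546
```

```bash
python3 -m pendant '{"travel":[[-0.0005,0.0007,0.02],[0,0,0.015],[0,0,0.015],[0,0,0]],"angular":[[0,0,0.006],[0,0,0],[0,0,0],[0,0,0]],"fingers":[255,255,255,255]}' | grep -E "ee_pos|force"
python3 -c "
from h import *
go(.5005,-.2896,.111,7.6)"
```

```text
ee_pos: [0.4993, -0.2896, 0.1543]
wrist_force: [-0.7, 0.3, -0.6]
gripper_force: 99.1
yaw 7.53 shift(now) [0.0013 0.0002 0.0433] turn [-0.0029  0.0028 -0.0013] shift(after turn) [0.0011 0.0001 0.0433] rows 1.0
```

Tip at about 0.048, inside the hole with no force. Continuing down.

```bash
python3 -m pendant '{"travel":[[0.0008,0,0.02],[0,0,0.015],[0,0,0.005],[0,0,0]],"angular":[[0,0,0],[0,0,0],[0,0,0],[0,0,0]],"fingers":[255,255,255,255]}' | grep -E "ee_pos|force"
python3 -m pendant '{"travel":[[0,0,0.002],[0,0,0.0015],[0,0,0]],"angular":[[0,0,0],[0,0,0],[0,0,0]],"fingers":[255,255,255]}' | grep -E "ee_pos|force"
```

```text
ee_pos: [0.5004, -0.291, 0.1157]
wrist_force: [0.2, -0.1, -0.3]
gripper_force: 99.1
ee_pos: [0.501, -0.2913, 0.1131]
wrist_force: [-0.1, 0.2, -2.0]
gripper_force: 99.1
```

```bash
python3 -m pendant '{"travel":[[0,0,0.001],[0,0,0.001],[0,0,0]],"angular":[[0,0,0],[0,0,0],[0,0,0]],"fingers":[255,255,255]}' | grep -E "ee_pos|force"
python3 -m pendant '{"travel":[[0,0,0.001],[0,0,0.0005],[0,0,0]],"angular":[[0,0,0],[0,0,0],[0,0,0]],"fingers":[255,255,255]}' | grep -E "ee_pos|force"
```

```text
ee_pos: [0.501, -0.2913, 0.111]
wrist_force: [-0.3, 0.4, 1.1]
gripper_force: 99.6
ee_pos: [0.501, -0.2913, 0.111]
wrist_force: [-2.8, 2.8, 12.3]
gripper_force: 101.2
```

Seated on the block at the same height as at pickup. Releasing.

```bash
python3 -m pendant '{"travel":[[0,0,-0.0015],[0,0,0],[0,0,0],[0,0,0],[0,0,0],[0,0,0],[0,0,0],[0,0,0]],"angular":[[0,0,0],[0,0,0],[0,0,0],[0,0,0],[0,0,0],[0,0,0],[0,0,0],[0,0,0]],"fingers":[255,190,170,140,100,50,0,0]}' 20 | grep -E "ee_pos|force|width"
python3 -m pendant '{"travel":[[0,0,0],[0,0,-0.02],[0,0,-0.04],[0,0,-0.04],[0,0,-0.03],[0,0,0],[0,0,0]],"angular":[[0,0,0],[0,0,0],[0,0,0],[0,0,0],[0,0,0],[0,0,0],[0,0,0]],"fingers":[0,0,0,0,0,0,0]}'
python3 - <<'E'
from h import *
p,d,K,E=cam("wrist"); cv2.imwrite("pics/k3.png",p)
for n in("key","block"):
    for r in spotter.cut_out("wrist",n)[:2]:
        v,u=np.nonzero(r['region']); X=cloud(np.c_[u,v],d[v,u],K,E); X=X[d[v,u]>0]
        zt=np.percentile(X[:,2],80); t=X[abs(X[:,2]-zt)<.004]
        rc=cv2.minAreaRect(t[:,:2].astype(np.float32))
        print(n,round(r['conf'],2),np.int32(r['extent']),'ztop',zt.round(4),np.round(rc[0],4),np.round(rc[1],3),round(rc[2],1), len(t))
p,d,K,E=cam("top"); cv2.imwrite("pics/top9.png",cv2.resize(p[90:290,150:490],None,fx=2.3,fy=2.3,interpolation=cv2.INTER_CUBIC))
E
```

```text
ee_pos: [0.5009, -0.2912, 0.1108]
wrist_force: [0.2, -0.6, 0.0]
width: 0.0852
gripper_force: 0.0
t: 27.7
ee_pos: [0.501, -0.291, 0.2411]
eef_rot: [-0.0, 0.998, 0.065, 0.001]
wrist_force: [-0.0, 0.2, -0.4]
width: 0.0854
gripper_force: 0.0
key 0.91 [388 188  78  77] ztop 0.0318 [ 0.4461 -0.4328] [0.104 0.039] 64.7 1070
key 0.85 [305 161  28  67] ztop 0.125 [ 0.5004 -0.2906] [0.049 0.017] 8.1 1209
block 0.79 [292 139  57  86] ztop 0.0753 [ 0.4992 -0.2892] [0.08  0.056] 5.9 3079
```

View pics/k3.png

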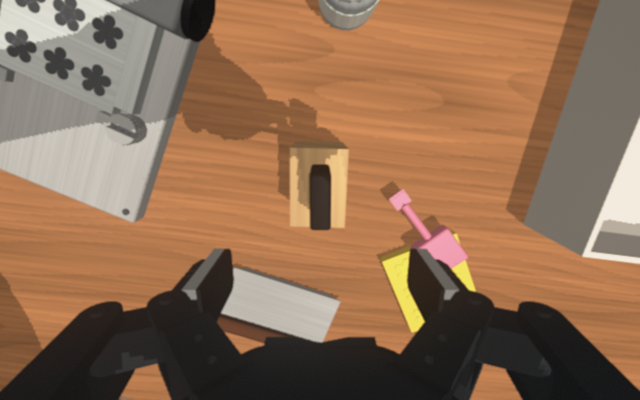

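The key stands upright and fully down at (320,197), with its top at 0.125. Both locks are seated and the gripper is clear, so I'm handing in.

```bash
python3 -c "
from station import hand_in
print(hand_in())"
```

```text
the job is handed in; nothing more can be done
None
```

The job is handed in: the plate is home, both cam locks measured seated, the key is back upright and fully down in its block, and nothing else was moved; the judge's verdict was not shown.

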